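# Pack the die away and lid the dice vault under the peg rail

### The job

Put the loose polyhedral die into the well of the open walnut dice vault, then fit the vault's lid: lower it over the two upright beech pegs until it lies flush on the rim all round, and let go. The vault stands beneath the peg rail, so work in under the rail's pegs at a slant without bumping the rail, and leave the other pieces on the shelf where they are.

Things in the scene. Friction and masses are not known exactly. Their poses are not given: they have to be found in the camera images.
- vault: The open walnut dice vault: a fixed box 130 mm (its x) by 190 mm (its y), 62 mm high, walls 12 mm. Origin at the centre of its underside on the shelf top; z up, x away from the robot, towards the rail. In it lies a beech insert with a dice well in the middle and an end block to either side (y from 48 mm to the wall), block tops 50 mm above the shelf.
- vault_well (a point): Middle of the floor of the vault's dice well, 14 mm above the shelf; axes as the vault's. The well is 84 mm (x) by 96 mm (y) and 36 mm deep, give or take the insert's shift (see vault_pegs); a few small dice, up to 17 mm high, lie along its far side (x above 10 mm).
- vault_pegs (a point): Point midway between the tops of the insert's two upright beech pegs IF the insert lay centred: 86 mm above the shelf. Pegs: 12 mm thick, 1 mm bevel on top, at y = +65 and -65 mm from here, 24 mm proud of the rim. The insert has play and stays fast where it lies: both pegs together are really shifted up to 4 mm in x and 4 mm in y (not turned), unreported: feel or look for it.
- lid: The vault's loose lid, lying on the game box: a walnut plate 120 mm (its x) by 180 mm (its y) by 10 mm with two 14 mm through holes at y = +65 and -65 mm, x = 0, and a beech grip on top. Same either way round. 0.14 to 0.28 kg. Origin at the centre of the plate's underside, z up through the grip. Seated, its origin is 62 mm above the vault's.
- lid_grip (a point): Point in the lid's beech grip, 37 mm above the plate's underside; axes as the lid's. The grip is an upright block in the middle of the plate, 44 mm long (x), 16 mm thick (y), from 10 to 48 mm above the underside: pinch it across y.
- game_box: Closed cardboard game box lying flat, fixed, 180 mm (its x) by 220 mm (its y), 48 mm high, on which the lid lies at the start. Origin at the centre of its underside.
- die: The loose lime-green twelve-sided die (rhombic faces), 18 g. Origin at its centre, 13 mm above the shelf; z up. It is 26 mm high, 37 mm long in x, and its two upright side faces, square to its y, are 26 mm apart.
- peg_rail: The wooden peg rail, fixed: a board 500 mm long (its y), 18 mm thick, 210 to 260 mm above the shelf, on end uprights at y = +235 and -235 mm with feet 110 mm long in x. A brass bell hangs at y = +200 mm, x = -45 mm, 48 mm wide, down to 164 mm; a key ring at y = -200 mm, down to 158 mm. Origin on the shelf below the board's middle; x away from the robot.
- rail_tips (a point): Middle of the line of the rail's peg tips, 239 mm above the shelf; axes as the rail's. Six round pegs, 17 mm thick, at y = -200 to +200 mm, 80 mm apart, run from the board (undersides 220 mm up) 70 mm towards the robot, rising to this line. It ends 0 to 16 mm beyond the lid grip's place: an upright gripper there strikes the pegs; one leaning back to the robot by 30 to 45 degrees clears them.
- token: Bystander: a slate-grey round stone token, 36 mm across, 10 mm high; origin at the centre of its underside.
- lantern: Bystander: a tiny steel lantern miniature, 24 mm across, 37 mm high; origin at the centre of its underside.
- dice_cup: Bystander: a dark brown dice cup, 84 mm across, 95 mm high; origin at the centre of its underside.
- pawn: Bystander: a turned wooden pawn, 28 mm across, 45 mm high; origin at the centre of its underside.
- desk_bell: Bystander: a brass desk bell on a wooden foot, 68 mm across, 45 mm high; origin at the centre of its underside.

How it is judged (in metres and radians):
On the way, in this order (a step that is already met when the one before it is completed fails the run):
1. the die lies in the vault's well, let go (x of die in the frame of vault between -0.047 and 0.047 m and y of die in the frame of vault between -0.053 and 0.053 m and z of die in the frame of vault below 0.05 m and contact force between the fingers and die below 0.1 N and linear speed of die below 0.05 m/s), for 0.2 s.
2. both pegs have entered the lid's holes (horizontal distance between lid and vault below 0.009 m and z of lid in the frame of vault below 0.078 m and angle between lid's own z axis and vertical below 0.1 rad and angle between the y axis of lid and the y axis of vault, either way round below 0.08 rad), for 0.1 s.
At the end, for the whole second after the job is handed in: The die lies in the vault's well; the lid lies on the vault with both pegs through its holes, its underside within 1.7 mm of the rim and level within 0.02 rad, its centre within 9 mm of the vault's centre, at rest and let go (x of die in the frame of vault between -0.047 and 0.047 m and y of die in the frame of vault between -0.053 and 0.053 m and z of die in the frame of vault below 0.05 m and horizontal distance between lid and vault below 0.009 m and z of lid in the frame of vault between 0.0595 and 0.0637 m and angle between lid's own z axis and vertical below 0.02 rad and angle between the y axis of lid and the y axis of vault, either way round below 0.06 rad and linear speed of lid below 0.01 m/s); the robot touches nothing.
It fails at once if the peg rail, or what hangs on it, is bumped (over 3 N) by the arm, the gripper or the lid (contact force between any of the arm, the fingers, lid and peg_rail above 3 N).
It fails at once if another piece on the shelf is shoved more than 15 mm or knocked over (distance of any of token, lantern, dice_cup, pawn, desk_bell from where it was at the start of the episode above 0.015 m or angle between any of lantern, pawn, dice_cup's own z axis and vertical above 0.5 rad).
It also fails if it takes over 72 s, if anything falls off the work surface, if the arm or the gripper's body presses on something with over 40 N, if the wrist force passes 120 N, or if a joint passes its speed limit or range.

### The arm

A 6-joint arm with a two-finger parallel gripper is mounted at the origin on the work surface. World frame = base frame: x ahead of the robot, y to its left, z up, the work surface at z = 0. Lengths are in mm, angles in rad, forces in N, time in s.
With the tool pointing down it reaches from about 400 to 925 mm from the base axis. Payload 12.5 kg.
Tool frame: the origin (TCP) lies at the very end of the fingers, on their centre line; the grasp point (between the pads) lies 19 mm behind it; z points along the fingers, y is the direction in which the jaws open and shut (so a half turn about z gives the same grasp; the last joint's range is limited). The gripper opens to 95 mm and grips with 3 to 60 N. Pads are 20 mm wide; open, the fingers measure 119 mm over their backs; the gripper's body (75 mm by 180 mm) begins 59 mm behind the grasp point.
Start: joints at [-1.389, 0.491, 1.559, -0, 1.092, -0.106], TCP at [177.425, -599.306, 214.661] pointing down, gripper open.
Joint ranges: [-3.1, 3.1], [-0.84, 2.19], [0.05, 2.79], [-1.13, 4.28], [0.06, 2.93], [-2.69, 2.69]. Speed limits (rad/s): [2.22, 2.22, 2.79, 3.14, 3.14, 3.14].

### API

Orientations are given as [roll, pitch, yaw] about the fixed x, y, z axes, in that order (R = Rz(yaw) Ry(pitch) Rx(roll)).
In Python, from cell import env gives the robot as it stands.
- The arm moves only by the shell command python3 -m pendant 'ROWS'. ROWS is JSON, a list that holds one entry, the list of rows, each a list of 5 numbers: the opening, from 0 (shut) to 1 (fully open), then the shift along the tool's x, y, z in m, then the turn about the tool's z in rad. A call has exactly 8 rows; each row is the pose to reach, as a shift and turn from the pose commanded when the call began, along the tool's axes at that moment; what a row does not reach only later rows make up. A row lasts 1/10 s, in which the tool goes at most 50 mm and 8.59 degrees, less where a joint would pass 70% of its speed; a pose out of reach is approached as far as the arm can. A call with a gripper value outside its range is refused whole. The fingers move at their own pace and stop on an object; the grip force is fixed at half the most. Time passes only in rows, so rows that repeat a pose let the fingers close, or fill a call up. It gives the time, the measured TCP pose, the force and the opening at its end, in the units of the state.
- env.state(): the state, without advancing time (a new reading comes with each control period).
- env.read_camera(name): name is "side" or "top" or "wrist"; returns a dict with "image" (420x560x3 uint8, blue, green, red), "range_z" (420x560 float32, mm along the optical axis (not along the pixel's ray), 0 where there is no reading), "fx", "fy", "cx", "cy" (pixels), "dist" ([k1, k2, p1, p2, k3] as OpenCV has them; the pictures are not rectified), "rvec" (rotation vector, rad) and "tvec" (3), from world to camera coordinates, as OpenCV has them; the wrist camera has in their place "tool_from_camera" (4x4, takes a point from camera to tool coordinates, whose origin is the TCP and whose axes are the flange's). Camera axes: x right, y down, z forward; pixel columns grow to the right and rows downward; lengths in mm; the calibration is good to about 2 mm. A picture is of the moment at which its call begins: read the wrist's pose just before it.
- env.job_done(): hands the job in, once; it reports no verdict.
The state is a dict: "t": time; "joints": joint angles; "qvel": joint speeds; "tau": joint torques, N m; "eef_pos": TCP position; "tcp_rot": TCP orientation; "ft_force": force on the tool from outside, world axes, zero at the start; "moment": the same for the moment, N m; "opening": opening from 0.0 (shut) to 1.0 (fully open).
Only numpy, scipy, OpenCV 4.12 (cv2) and the standard library are available. Lean on these libraries where they do the work, as an engineer would, in place of code of your own. Each camera call takes 0.05 s, during which the arm holds its last target. There are 200 camera calls.

## Working session

There is one attempt and no reset: what is moved stays moved. The work goes in short steps, Python scripts to look and compute and a shell command to move; the robot and the scene stay as the last step left them, time stands still between calls to the robot, and variables do not carry over. Pictures are saved under pics/ and viewed, about 8 in all and at most 12, crops included, and the job is handed in when it is done.

```bash
ls -la; python3 -m pendant --help | head -40; mkdir -p pics
cat > h.py <<'E'
import numpy as np, cv2
from cell import env
from scipy.spatial.transform import Rotation as R
def tool():
    s=env.state(); T=np.eye(4); T[:3,:3]=R.from_euler('xyz',s['tcp_rot']).as_matrix(); T[:3,3]=s['eef_pos']; return T,s
def cam(n):
    T,s=tool(); c=env.read_camera(n)
    K=np.array([[c['fx'],0,c['cx']],[0,c['fy'],c['cy']],[0,0,1.]]); D=np.array(c['dist'])
    if n=='wrist': W=T@np.array(c['tool_from_camera'])
    else:
        M=np.eye(4); M[:3,:3]=cv2.Rodrigues(np.array(c['rvec'],float))[0]; M[:3,3]=np.ravel(c['tvec']); W=np.linalg.inv(M)
    z=c['range_z']; h,w=z.shape
    uv=np.stack(np.meshgrid(np.arange(w),np.arange(h)),-1).reshape(-1,1,2).astype(np.float64)
    n_=cv2.undistortPoints(uv,K,D).reshape(h,w,2)
    P=np.dstack([n_*z[...,None],z])@W[:3,:3].T+W[:3,3]; P[z==0]=np.nan
    return c['image'],P,dict(K=K,D=D,W=W,n=n_)
def proj(p,k):
    V=np.linalg.inv(k['W']); return cv2.projectPoints(np.atleast_2d(p).astype(float),cv2.Rodrigues(V[:3,:3])[0],V[:3,3],k['K'],k['D'])[0][:,0]
E
python3 - <<'E'
from h import *
print(env.state())
for n in ('top','side'):
    im,P,k=cam(n); cv2.imwrite(f'pics/{n}0.png',im); np.save(f'/tmp/{n}.npy',P); print(n,k['W'].round(2))
E
```

```text
total 12
drwxr-xr-x  3 agent agent 4096 Dec  4 12:23 .
drwxr-xr-x 23 root  root  4096 Dec  4 12:23 ..
drwxr-xr-x  2 agent agent 4096 Dec  4 12:23 pics
{'t': 0.0, 'joints': array([-1.38858789e+00,  4.91580739e-01,  1.55947193e+00,  6.04657437e-06,
        1.09167499e+00, -1.05574859e-01]), 'qvel': array([-0.00162735,  0.00151455,  0.00060348, -0.00012943,  0.00084443,
        0.00104125]), 'tau': array([ 3.21014733e-03, -6.12639785e+01, -2.58179820e+01,  6.93791290e-02,
        4.82717052e-02, -1.43901002e-04]), 'eef_pos': array([ 177.38519345, -599.04058799,  214.04084238]), 'tcp_rot': array([-3.14046452e+00, -1.24939174e-04,  2.87780431e-01]), 'ft_force': array([-0.39286399,  0.47322554, -0.17312603]), 'moment': array([ 0.02747538, -0.02872459, -0.06073469]), 'opening': 0.9975988272113632}
top [[ 1.00000e-02 -9.90000e-01  1.10000e-01  3.85680e+02]
 [-1.00000e+00 -1.00000e-02 -0.00000e+00  6.37400e+01]
 [ 0.00000e+00 -1.10000e-01 -9.90000e-01  1.57096e+03]
 [ 0.00000e+00  0.00000e+00  0.00000e+00  1.00000e+00]]
side [[-9.3000e-01 -2.5000e-01  2.8000e-01  2.7027e+02]
 [-3.8000e-01  6.2000e-01 -6.9000e-01  7.4636e+02]
 [-0.0000e+00 -7.5000e-01 -6.7000e-01  8.1862e+02]
 [ 0.0000e+00  0.0000e+00  0.0000e+00  1.0000e+00]]invalid input: not JSON, or not a number
```

View pics/top0.png

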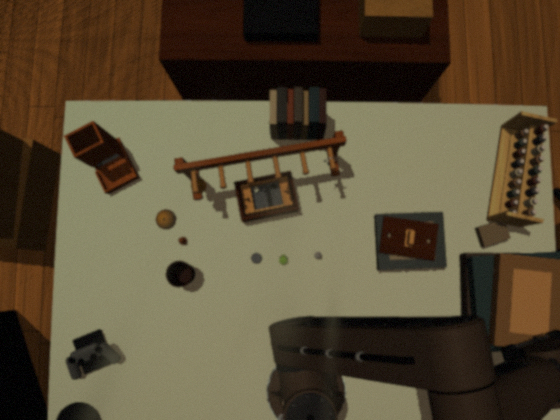

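View pics/side0.png

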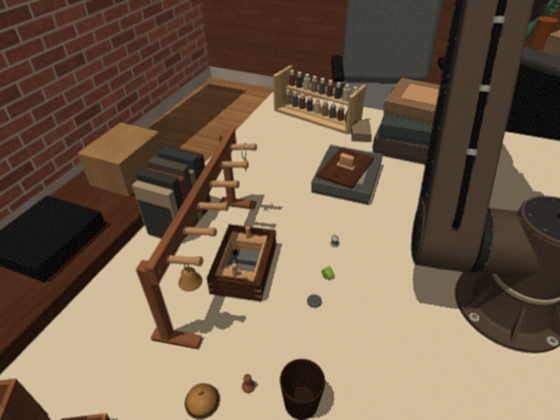

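```bash
cat > fit.py <<'E'
from h import *
P=np.load('/tmp/top.npy'); S=np.load('/tmp/side.npy')
def rect(name,P,box,zl):
    r0,r1,c0,c1=box; q=P[r0:r1,c0:c1].reshape(-1,3); q=q[(q[:,2]>zl[0])&(q[:,2]<zl[1])]
    (c,sz,a)=cv2.minAreaRect(q[:,:2].astype(np.float32)); print(name,len(q),'c',np.round(c,1),'size',np.round(sz,1),'ang',round(a,1),'z',np.median(q[:,2]).round(1),'mean',q[:,:2].mean(0).round(1))
rect('vault',P,(165,230,225,305),(55,70)); rect('box',P,(205,275,370,450),(42,53)); rect('lid',P,(205,275,370,450),(56,65)); rect('grip',P,(205,275,370,450),(85,110))
rect('railtop',P,(125,190,165,350),(250,270)); 
rect('railtips',P,(140,215,200,330),(225,250))
rect('die',P,(250,268,275,292),(15,40)); rect('lantern',P,(245,268,308,328),(15,60)); rect('token',P,(245,268,246,268),(6,20)); rect('cup',P,(255,290,160,200),(80,110))
rect('pawn',P,(230,250,175,192),(25,60)); rect('vpegs',P,(165,230,225,305),(75,100))
E
python3 fit.py
```

```text
vault 659 c [633.2 136.8] size [131.2 190.1] ang 11.8 z 60.6 mean [629.4 137.7]
box 1813 c [ 493.6 -336.2] size [180.7 225.4] ang 2.3 z 47.6 mean [ 486.3 -341.6]
lid 1139 c [ 492.7 -338.1] size [212.7 142. ] ang 87.1 z 58.6 mean [ 501.7 -326.4]
grip 72 c [ 500.1 -327.1] size [16.2 40. ] ang 80.4 z 94.0 mean [ 499.3 -326.2]
railtop 1179 c [690.9 141.2] size [ 99.  498.4] ang 8.6 z 258.3 mean [721.7 145. ]
railtips 822 c [692.  128.4] size [ 90.4 379.7] ang 10.5 z 238.6 mean [693. 126.]
die 53 c [426.6  79.5] size [26.3 22.9] ang 0.9 z 21.0 mean [427.   79.4]
lantern 33 c [443.9 -34.6] size [16.7 20. ] ang 89.9 z 27.2 mean [443.9 -33.9]
token 84 c [444.3 162.3] size [56.2 63. ] ang 0.7 z 9.4 mean [434.6 166.2]
cup 169 c [381. 401.] size [80.7 83.7] ang 0.9 z 93.3 mean [381.  406.9]
pawn 22 c [487.6 410.6] size [13.6 13.5] ang 0.0 z 40.3 mean [487.2 410.2]
vpegs 21 c [637.2 136.7] size [  9.5 137.2] ang 10.5 z 83.5 mean [637.3 133.3]
```

```bash
python3 -m pendant '[[[1,0.388,-0.17,0,0.45],[1,0.388,-0.17,0,0.45],[1,0.388,-0.17,0,0.45],[1,0.388,-0.17,0,0.45],[1,0.388,-0.17,0,0.45],[1,0.388,-0.17,0,0.45],[1,0.388,-0.17,0,0.45],[1,0.388,-0.17,0,0.45]]]'
python3 - <<'E'
from h import *
im,P,k=cam('wrist'); cv2.imwrite('pics/w1.png',im); np.save('/tmp/w.npy',P); print(tool()[1]['eef_pos'],tool()[1]['tcp_rot'],k['W'].round(2))
E
```

```text
t: 0.9
eef_pos: [481.0, -342.6, 214.5]
tcp_rot: [-3.142, 0.0, -0.162]
ft_force: [0.6, -0.6, 0.1]
opening: 1.001
[ 485.37661018 -338.30168272  214.467705  ] [-3.14009390e+00 -1.01008241e-03 -1.58968675e-01] [[-1.6000e-01 -9.4000e-01 -2.9000e-01  5.6461e+02]
 [-9.9000e-01  1.5000e-01  5.0000e-02 -3.5691e+02]
 [ 0.0000e+00  3.0000e-01 -9.5000e-01  3.8450e+02]
 [ 0.0000e+00  0.0000e+00  0.0000e+00  1.0000e+00]]
```

View pics/w1.png

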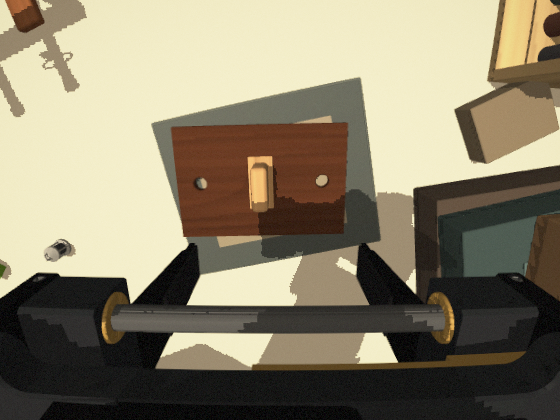

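Run:
```python
from h import *
P=np.load('/tmp/w.npy')
def rect(q,name):
    (c,sz,a)=cv2.minAreaRect(q[:,:2].astype(np.float32)); print(name,len(q),np.round(c,1),np.round(sz,1),round(a,1),np.median(q[:,2]))
q=P[110:245,150:360].reshape(-1,3); rect(q[(q[:,2]>54)&(q[:,2]<66)],'lid'); rect(q[(q[:,2]>85)&(q[:,2]<110)],'grip')
a=P[181:187,204:208].reshape(-1,3)
for z in (48,): print('box',np.nanmedian(q[(q[:,2]<52)][:,2]))
im=cv2.imread('pics/w1.png')
```

```text
lid 17574 [ 498.2 -327.6] [181.5 120.2] 81.8 57.97006117813686
grip 758 [ 499.2 -328. ] [16.  43.2] 81.9 95.37880516379869
box 47.58721019876492
```

```bash
python3 -m pendant '[[[1,-0.06,-0.4,-0.06,-0.35],[1,-0.06,-0.4,-0.06,-0.35],[1,-0.06,-0.4,-0.06,-0.35],[1,-0.06,-0.4,-0.06,-0.35],[1,-0.06,-0.4,-0.06,-0.35],[1,-0.06,-0.4,-0.06,-0.35],[1,-0.06,-0.4,-0.06,-0.35],[1,-0.06,-0.4,-0.06,-0.35]]]'
python3 - <<'E'
from h import *
cam('wrist');cam('wrist')
im,P,k=cam('wrist'); cv2.imwrite('pics/w2.png',im); np.save('/tmp/w.npy',P); print(tool()[1]['eef_pos'],tool()[1]['tcp_rot'],tool()[1]['qvel'].round(3))
E
```

```text
t: 1.75
eef_pos: [484.5, 53.2, 273.6]
tcp_rot: [3.142, 0.0, 0.188]
ft_force: [1.1, -0.5, 0.4]
opening: 0.999
[484.79451625  53.73079091 273.56788488] [ 3.14146586e+00 -5.26470184e-04  1.92502115e-01] [-0.072  0.01   0.013 -0.011 -0.006 -0.034]
```

View pics/w2.png

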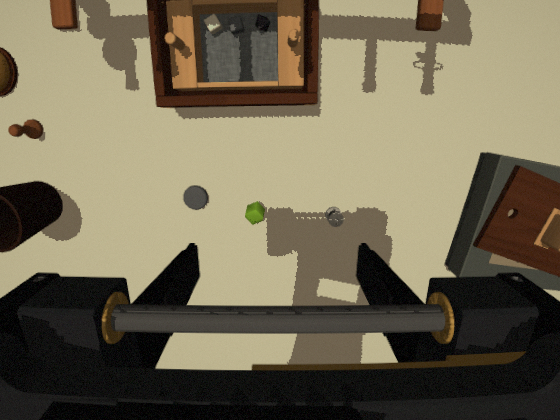

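Run:
```python
from h import *
P=np.load('/tmp/w.npy')
q=P[0:115,145:325].reshape(-1,3); q=q[np.isfinite(q[:,0])]
v=q[(q[:,2]>57)&(q[:,2]<66)]
# near edge line: for bins in y, min x
a=np.radians(11)
for it in range(3):
    u=np.array([np.cos(a),np.sin(a)]); w=np.array([-u[1],u[0]])
    X=v[:,:2]@u; Y=v[:,:2]@w
    b=np.round(Y/4); pts=np.array([[Y[b==i].mean(),np.percentile(X[b==i],2)] for i in np.unique(b) if (b==i).sum()>5])
    pts=pts[3:-3]; f=np.polyfit(pts[:,0],pts[:,1],1); a-=np.arctan(f[0])
print('yaw',np.degrees(a),'res',np.std(pts[:,1]-np.polyval(f,pts[:,0])))
u=np.array([np.cos(a),np.sin(a)]); w=np.array([-u[1],u[0]]); X=v[:,:2]@u; Y=v[:,:2]@w
print('Y ext',np.percentile(Y,[.3,99.7]),'X min',np.percentile(X,1.), 'rimz',np.median(v[:,2]))
yc=np.percentile(Y,[.3,99.7]).mean(); xc=np.percentile(X,.5)+65; print('vault c',(xc*u+yc*w).round(1))
p=q[(q[:,2]>80)&(q[:,2]<95)]; 
for s in (1,-1):
    g=p[((p[:,:2]@w-yc)*s)>0]; print('peg',len(g),g.mean(0).round(1),'in vault',(g[:,:2]@u-xc).mean().round(1),(g[:,:2]@w-yc).mean().round(1), np.ptp(g[:,:2]@u).round(1),np.ptp(g[:,:2]@w).round(1))
d=P[195:230,238:272].reshape(-1,3); t=d[d[:,2]>20]; print('die',t.mean(0),[np.round(x,1) for x in cv2.minAreaRect(t[:,:2].astype(np.float32))]); t=d[d[:,2]>5];print([np.round(x,1) for x in cv2.minAreaRect(t[:,:2].astype(np.float32))])
for n,b in dict(lantern=(200,235,322,346),token=(180,215,180,212)).items():
    d=P[b[0]:b[1],b[2]:b[3]].reshape(-1,3); t=d[d[:,2]>6]; print(n,np.median(t,0).round(1))
im=cv2.imread('pics/w2.png'); cv2.imwrite('pics/c1.png',np.hstack([cv2.resize(im[185:240,225:285],None,fx=6,fy=6,interpolation=2),cv2.resize(im[20:75,155:215],None,fx=6,fy=6)]))
# rail from top
T=np.load('/tmp/top.npy')[140:215,200:330].reshape(-1,3); T=T[(T[:,2]>222)&(T[:,2]<252)]
X=T[:,:2]@u-xc; Y=T[:,:2]@w-yc
for lo in range(-240,240,10):
    m=(Y>lo)&(Y<=lo+10)
    if m.sum()>2: print(lo,m.sum(),X[m].min().round(0),end=' | ')
```

```text
yaw 11.910454055324077 res 0.46520294243741334
Y ext [-93.4832098   95.84603119] X min 582.2418709667556 rimz 61.81734970187401
vault c [632.9 134.7]
peg 118 [623.2 197.   85.3] in vault 3.4 63.0 11.7 11.0
peg 117 [649.5  70.4  85.5] in vault 2.9 -66.4 11.5 11.4
die [428.94614295  78.01870512  24.59364521] [array([427.7,  78.1]), array([24.1, 22.3]), np.float64(49.8)]
[array([427.7,  78.1]), array([30.6, 29.9]), np.float64(52.5)]
lantern [445.7 -34.4  27.3]
token [432.9 166.    9.7]
-210 37 36.0 | -200 23 16.0 | -190 12 40.0 | -180 11 76.0 | -170 6 77.0 | -160 10 77.0 | -150 8 78.0 | -140 35 10.0 | -130 90 9.0 | -120 26 9.0 | -110 10 77.0 | -100 9 78.0 | -90 8 80.0 | -80 14 79.0 | -70 8 80.0 | -60 36 11.0 | -50 89 11.0 | -40 23 11.0 | -30 9 80.0 | -20 7 81.0 | -10 11 81.0 | 0 9 81.0 | 10 7 81.0 | 20 37 15.0 | 30 91 13.0 | 40 20 15.0 | 50 8 82.0 | 60 9 83.0 | 70 11 82.0 | 80 10 83.0 | 90 9 84.0 | 100 65 15.0 | 110 77 15.0 | 120 9 23.0 | 130 10 84.0 | 140 10 84.0 | 150 10 86.0 | 160 9 86.0 |
```

View pics/c1.png

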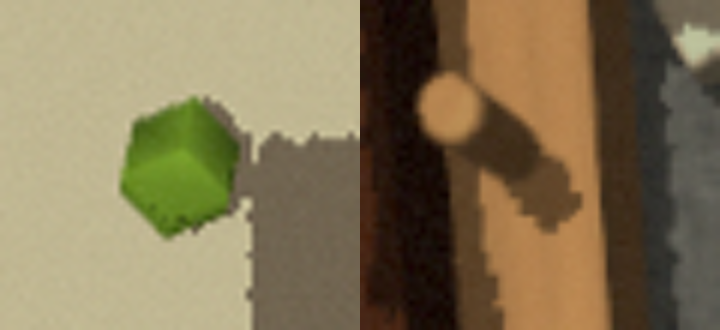

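Run:
```python
from h import *
from scipy.optimize import least_squares
P=np.load('/tmp/w.npy'); d=P[190:232,235:275].reshape(-1,3); d=d[(d[:,2]>4)&(d[:,2]<32)]
r=np.sqrt(.5); e1=np.array([0,r,r]); 
# body axes: a=(y+z)/√2, b=(z-y)/√2, c=x ; faces (±a±b)/√2 -> ±z,±y ; (±a±c)/√2,(±b±c)/√2
a=np.array([0,r,r]);b=np.array([0,-r,r]);c=np.array([1.,0,0]); N=[]
for p,q in((a,b),(a,c),(b,c)):
    for s in(1,-1):
        for t in(1,-1): N.append(r*(s*p+t*q))
N=np.array(N)
def f(v):
    cs,sn=np.cos(v[2]),np.sin(v[2]); q=(d-[v[0],v[1],13]); q=np.c_[q[:,0]*cs+q[:,1]*sn,-q[:,0]*sn+q[:,1]*cs,q[:,2]]
    return (q@N.T).max(1)-13
for y0 in np.radians(range(-90,90,20)):
    s=least_squares(f,[428,78,y0],loss='soft_l1'); print(len(d),s.x[:2].round(1),np.degrees(s.x[2]).round(1),round(s.cost,1))
```

```text
336 [427.6  78. ] -72.2 142.9
336 [427.6  78. ] -71.2 142.9
336 [427.5  78. ] -70.5 143.0
336 [427.5  78. ] -2.0 46.2
336 [427.5  78. ] -2.0 46.2
336 [427.5  78. ] -1.9 46.2
336 [427.5  78. ] -1.9 46.2
336 [427.5  78. ] 68.6 143.7
336 [427.5  78. ] 68.6 143.7
```

```bash
python3 -m pendant '[[[1,-0.0584,0.3773,0.1,0.332],[1,-0.0584,0.3773,0.1,0.332],[1,-0.0584,0.3773,0.1,0.332],[1,-0.0584,0.3773,0.1,0.332],[1,-0.0584,0.3773,0.1,0.332],[1,-0.0584,0.3773,0.1,0.332],[1,-0.0584,0.3773,0.1,0.332],[1,-0.0584,0.3773,0.1,0.332]]]'
```

```text
t: 2.7
eef_pos: [496.6, -333.9, 172.1]
tcp_rot: [-3.141, 0.001, -0.146]
ft_force: [0.4, -0.3, -0.1]
opening: 0.999
```

Run:
```python
from h import *
env.read_camera('top'); s=env.state(); print(s['eef_pos'],s['tcp_rot'],s['qvel'].round(3))
```

```text
[ 496.32935481 -338.85460572  170.24200052] [ 3.14091238e+00  1.43329066e-03 -1.48706774e-01] [ 0.065 -0.04   0.073  0.004  0.005  0.103]
```

```bash
python3 -m pendant '[[[1,0,0,0.03,0],[1,0,0,0.06,0],[1,0,0,0.09,0],[1,0,0,0.105,0],[1,0,0,0.105,0],[1,0,0,0.105,0],[0.5,0,0,0.105,0],[0,0,0,0.105,0]]]'
```

```text
t: 3.55
eef_pos: [498.3, -330.7, 69.4]
tcp_rot: [3.141, -0.001, -0.144]
ft_force: [-0.1, 0.3, -0.9]
opening: 0.883
```

```bash
python3 -m pendant '[[[0,0,0,0,0],[0,0,0,0,0],[0,0,0,0,0],[0,0,0,0,0],[0,0,0,0,0],[0,0,0,-0.006,0],[0,0,0,-0.008,0],[0,0,0,-0.008,-0.1]]]';python3 -m pendant '[[[0,0,0,0,-0.12],[0,0,0,0,-0.248],[0,0,0,0,-0.248],[0,0,0,0,-0.248],[0,0,0,0.004,-0.248],[0,0,0,0.008,-0.248],[0,0,0,0.008,-0.248],[0,0,0,0.008,-0.248]]]'
```

```text
t: 4.35
eef_pos: [498.3, -330.3, 77.0]
tcp_rot: [3.141, -0.001, -0.044]
ft_force: [0.9, 3.2, 2.7]
opening: 0.215
t: 5.15
eef_pos: [499.4, -330.3, 71.9]
tcp_rot: [3.139, -0.003, 0.2]
ft_force: [-1.9, 8.7, 35.3]
opening: 0.165
```

```bash
python3 -m pendant '[[[0,0,0,-0.004,0],[1,0,0,-0.004,0],[1,0,0,-0.004,0],[1,0,0,-0.004,0],[1,0,0,-0.004,0],[1,0,0,-0.04,0],[1,0,0,-0.09,0],[1,0,0,-0.12,0]]]'
python3 - <<'E'
from h import *
im,P,k=cam('wrist'); cv2.imwrite('pics/w3.png',im)
q=P[60:280,100:420].reshape(-1,3)
for a,b,n in((54,66,'lid'),(88,110,'grip')):
    t=q[(q[:,2]>a)&(q[:,2]<b)]; c,s,g=cv2.minAreaRect(t[:,:2].astype(np.float32)); print(n,len(t),np.round(c,1),np.round(s,1),round(g,2))
print(tool()[1]['eef_pos'],tool()[1]['tcp_rot'],tool()[1]['joints'].round(3))
E
```

```text
t: 5.95
eef_pos: [498.5, -330.6, 191.1]
tcp_rot: [3.14, -0.001, 0.203]
ft_force: [-0.2, 0.2, 0.1]
opening: 0.699
lid 18909 [ 496.1 -331.9] [121.1 180.4] 11.6
grip 803 [ 497.1 -330.9] [42.4 15.4] 11.87
[ 499.65169979 -331.4807397   195.20263038] [ 3.13526138 -0.00501402  0.20341612] [-0.696  0.472  1.652 -0.     1.01   0.672]
```

```bash
python3 -m pendant '[[[1,0.19,-0.43,-0.255,0],[1,0.19,-0.43,-0.255,0],[1,0.19,-0.43,-0.255,0],[1,0.19,-0.43,-0.255,0],[1,0.19,-0.43,-0.255,0],[1,0.19,-0.43,-0.255,0],[1,0.19,-0.43,-0.255,0],[1,0.19,-0.43,-0.255,0]]]'; python3 -m pendant '[[[1,0.05,-0.15,-0.08,0],[1,0.1,-0.15,-0.08,0],[1,0.2,-0.15,-0.08,0],[1,0.25,-0.15,-0.08,0],[1,0.3,-0.15,-0.08,0],[1,0.35,-0.15,-0.08,0],[1,0.4,-0.15,-0.08,0],[1,0.5,-0.15,-0.08,0]]]';  python3 -c "
from h import *
s=env.state();print(s['joints'].round(3),s['eef_pos'],s['tcp_rot'])"
```

```text
t: 6.8
eef_pos: [572.2, 15.3, 379.6]
tcp_rot: [3.142, 0.0, 0.203]
ft_force: [0.3, -0.8, -0.1]
opening: 0.999
t: 7.6
eef_pos: [818.8, 202.3, 449.5]
tcp_rot: [-3.141, -0.005, 0.204]
ft_force: [0.2, 0.6, 0.0]
opening: 1.001
[0.164 0.893 0.184 0.    2.06  1.531] [818.76908831 202.33344502 449.49912972] [-3.14145153 -0.00464334  0.203749  ]
```

```bash
python3 -m pendant '[[[1,0.05,0,0,0],[1,0.1,0,0,0],[1,0.15,0,0,0],[1,0.2,0,0,0],[1,0.25,0,0,0],[1,0.3,0,0,0],[1,0.35,0,0,0],[1,0.35,0,0,0]]]';  python3 -c "
from h import *
s=env.state();print(s['joints'].round(3),s['eef_pos'],s['tcp_rot'])"
```

```text
t: 8.4
eef_pos: [884.7, 209.9, 362.0]
tcp_rot: [-3.141, -0.038, 0.204]
ft_force: [0.3, -0.0, 0.4]
opening: 1.002
[0.16  1.054 0.048 0.003 2.001 1.528] [884.68723391 209.94774319 362.0232635 ] [-3.14059548 -0.03836578  0.20369938]
```

```bash
python3 -m pendant '[[[1,0.05,0,-0.03,0],[1,0.1,0,-0.06,0],[1,0.2,0,-0.1,0],[1,0.3,0,-0.15,0],[1,0.4,0,-0.2,0],[1,0.5,0,-0.25,0],[1,0.5,0,-0.25,0],[1,0.5,0,-0.25,0]]]';  python3 -c "
from h import *
s=env.state();print(s['joints'].round(3),s['eef_pos'],s['tcp_rot'])"
```

```text
t: 9.2
eef_pos: [888.0, 204.5, 375.6]
tcp_rot: [-3.14, -0.07, 0.204]
ft_force: [0.6, -0.3, -0.0]
opening: 1.001
[0.152 1.039 0.048 0.006 1.984 1.522] [887.99642644 204.53203687 375.6379121 ] [-3.13979919 -0.06977978  0.20367432]
```

```bash
python3 -m pendant '[[[1,4,0,-2,0],[1,4,0,-2,0],[1,4,0,-2,0],[1,4,0,-2,0],[1,4,0,-2,0],[1,4,0,-2,0],[1,4,0,-2,0],[1,4,0,-2,0]]]';  python3 -c "
from h import *
s=env.state();print(s['joints'].round(3),s['eef_pos'],s['tcp_rot'])"
```

```text
t: 10.0
eef_pos: [888.4, 198.1, 395.7]
tcp_rot: [-3.139, -0.103, 0.204]
ft_force: [1.0, -0.4, -0.3]
opening: 0.997
[0.144 1.018 0.048 0.009 1.973 1.515] [888.36372608 198.07139703 395.66305748] [-3.13925627 -0.10268117  0.20362236]
```

```bash
python3 -m pendant '[[[1,4,0,0.4,0],[1,4,0,0.4,0],[1,4,0,0.4,0],[1,4,0,0.4,0],[1,4,0,0.4,0],[1,4,0,0.4,0],[1,4,0,0.4,0],[1,4,0,0.4,0]]]'; python3 -m pendant '[[[1,4,0,-2,0],[1,4,0,-2,0],[1,4,0,-2,0],[1,4,0,-2,0],[1,-4,0,-2,0],[1,-4,0,-2,0],[1,4,0,-2,0],[1,4,0,-2,0]]]'; python3 -c "
from h import *
s=env.state();print(s['joints'].round(3),s['eef_pos'],s['tcp_rot'])"
```

```text
t: 10.8
eef_pos: [956.6, 208.3, 260.5]
tcp_rot: [-3.139, -0.136, 0.204]
ft_force: [0.5, 0.1, -0.5]
opening: 1.003
t: 11.6
eef_pos: [923.0, 198.6, 352.4]
tcp_rot: [-3.138, -0.147, 0.203]
ft_force: [1.2, 0.3, 3.2]
opening: 1.001
[0.138 1.062 0.061 0.014 1.871 1.511] [922.96322581 198.62617747 352.35201332] [-3.1379378  -0.14731281  0.20330313]
```

```bash
python3 -m pendant '[[[1,4,0,-1,0],[1,4,0,-1,0],[1,4,0,-1,0],[1,4,0,-1,0],[1,4,0,-1,0],[1,4,0,-1,0],[1,4,0,-1,0],[1,4,0,-1,0]]]'; python3 -m pendant '[[[1,4,0,-1,0],[1,4,0,-1,0],[1,4,0,-1,0],[1,4,0,-1,0],[1,4,0,-1,0],[1,4,0,-1,0],[1,4,0,-1,0],[1,4,0,-1,0]]]'; python3 -m pendant '[[[1,4,0,-1,0],[1,4,0,-1,0],[1,4,0,-1,0],[1,4,0,-1,0],[1,4,0,-1,0],[1,4,0,-1,0],[1,4,0,-1,0],[1,4,0,-1,0]]]'; python3 -c "
from h import *
s=env.state();print(s['joints'].round(3),s['eef_pos'],s['tcp_rot'])"
```

```text
t: 12.4
eef_pos: [940.4, 199.6, 345.3]
tcp_rot: [-3.139, -0.194, 0.203]
ft_force: [-0.3, -0.0, -0.0]
opening: 0.999
t: 13.2
eef_pos: [948.2, 199.5, 350.5]
tcp_rot: [-3.138, -0.228, 0.203]
ft_force: [0.9, 0.0, -0.5]
opening: 0.998
t: 14.0
eef_pos: [952.0, 199.1, 364.9]
tcp_rot: [-3.138, -0.263, 0.203]
ft_force: [-0.0, -0.8, -0.7]
opening: 1.003
[0.132 1.061 0.048 0.022 1.77  1.507] [951.98469784 199.08321662 364.87233982] [-3.13819644 -0.26322522  0.20311783]
```

```bash
python3 -m pendant '[[[1,4,0,-0.5,0],[1,4,0,-0.5,0],[1,4,0,-0.5,0],[1,4,0,-0.5,0],[1,4,0,-0.5,0],[1,4,0,-0.5,0],[1,4,0,-0.5,0],[1,4,0,-0.5,0]]]'; python3 -m pendant '[[[1,4,0,-0.5,0],[1,4,0,-0.5,0],[1,4,0,-0.5,0],[1,4,0,-0.5,0],[1,4,0,-0.5,0],[1,4,0,-0.5,0],[1,4,0,-0.5,0],[1,4,0,-0.5,0]]]'; python3 -m pendant '[[[1,4,0,-0.5,0],[1,4,0,-0.5,0],[1,4,0,-0.5,0],[1,4,0,-0.5,0],[1,4,0,-0.5,0],[1,4,0,-0.5,0],[1,4,0,-0.5,0],[1,4,0,-0.5,0]]]'; python3 -m pendant '[[[1,4,0,-0.3,0],[1,4,0,-0.3,0],[1,4,0,-0.3,0],[1,4,0,-0.3,0],[1,4,0,-0.3,0],[1,4,0,-0.3,0],[1,4,0,-0.3,0],[1,4,0,-0.3,0]]]'; python3 -c "
from h import *
s=env.state();print(s['joints'].round(3),s['eef_pos'],s['tcp_rot'])"
```

```text
t: 14.8
eef_pos: [968.5, 201.8, 351.4]
tcp_rot: [-3.138, -0.298, 0.203]
ft_force: [-0.2, 0.2, 0.4]
opening: 0.999
t: 15.6
eef_pos: [978.0, 203.1, 353.4]
tcp_rot: [-3.138, -0.334, 0.203]
ft_force: [0.8, -0.2, -0.4]
opening: 0.996
t: 16.4
eef_pos: [982.9, 203.7, 366.0]
tcp_rot: [-3.138, -0.37, 0.203]
ft_force: [-0.2, 0.1, 0.2]
opening: 1.001
t: 17.2
eef_pos: [990.7, 205.0, 371.9]
tcp_rot: [-3.138, -0.405, 0.203]
ft_force: [1.2, 0.4, 1.3]
opening: 1.001
[0.13  1.067 0.048 0.032 1.622 1.506] [990.67351172 205.04064408 371.89027738] [-3.13788784 -0.40517279  0.20260791]
```

```bash
python3 -m pendant '[[[1,4,0,-0.2,0],[1,4,0,-0.2,0],[1,4,0,-0.2,0],[1,4,0,-0.2,0],[1,4,0,-0.2,0],[1,4,0,-0.2,0],[1,4,0,-0.2,0],[1,4,0,-0.2,0]]]'; python3 -m pendant '[[[1,4,0,-0.2,0],[1,4,0,-0.2,0],[1,4,0,-0.2,0],[1,4,0,-0.2,0],[1,4,0,-0.2,0],[1,4,0,-0.2,0],[1,4,0,-0.2,0],[1,4,0,-0.2,0]]]'; python3 -m pendant '[[[1,4,0,-0.2,0],[1,4,0,-0.2,0],[1,4,0,-0.2,0],[1,4,0,-0.2,0],[1,4,0,-0.2,0],[1,4,0,-0.2,0],[1,4,0,-0.2,0],[1,4,0,-0.2,0]]]'; python3 -c "
from h import *
s=env.state();print(s['joints'].round(3),s['eef_pos'],s['tcp_rot'])"
```

```text
t: 18.0
eef_pos: [997.3, 206.2, 380.4]
tcp_rot: [-3.138, -0.441, 0.202]
ft_force: [0.3, 0.5, 0.5]
opening: 1.0
t: 18.8
eef_pos: [999.6, 206.5, 397.7]
tcp_rot: [-3.138, -0.476, 0.202]
ft_force: [-0.2, -0.1, -0.6]
opening: 1.0
t: 19.6
eef_pos: [998.7, 206.1, 421.0]
tcp_rot: [-3.138, -0.512, 0.202]
ft_force: [-0.9, 1.2, 0.1]
opening: 0.996
[0.128 1.027 0.048 0.04  1.556 1.506] [998.69866631 206.10939157 420.9794322 ] [-3.13763833 -0.51193     0.20215322]
```

```bash
python3 -m pendant '[[[1,4,0,0.5,0],[1,4,0,0.5,0],[1,4,0,0.5,0],[1,4,0,0.5,0],[1,4,0,0.5,0],[1,4,0,0.5,0],[1,4,0,0.5,0],[1,4,0,0.5,0]]]'
python3 - <<'E'
from h import *
from scipy.optimize import least_squares
s=env.state();print(s['joints'].round(3),s['eef_pos'],s['tcp_rot'])
D=np.array([[.4916,1.5595,1.0917,624.8,214],[.472,1.652,1.01,599.6,195.2],[.893,.184,2.06,843.4,449.5],[1.054,.048,2.001,909.3,362],[1.027,.048,1.556,1019.7,421],[1.061,.048,1.77,972.6,364.9],[1.067,.048,1.622,1011.7,371.9]])
def fk(v,q2,q3,q5):
    a,h,l2,l3,o,L=v; return a+l2*np.sin(q2)+l3*np.sin(q2+q3+o)+L*np.sin(q2+q3+q5), h+l2*np.cos(q2)+l3*np.cos(q2+q3+o)+L*np.cos(q2+q3+q5)
f=lambda v:np.concatenate([fk(v,*D[:,:3].T)[0]-D[:,3],fk(v,*D[:,:3].T)[1]-D[:,4]])
v=least_squares(f,[0,180,600,570,0,250]).x; print(v.round(2),np.abs(f(v)).max())
for th in (.55,.5):
  for r,z in((434,8),(434,60),(480,8),(500,8),(648,80),(595,70)):
    def g(q): R_,Z=fk(v,q[0],q[1],np.pi-th-q[0]-q[1]); return [R_-r,Z-z]
    q=least_squares(g,[.3,1.8],bounds=([-.84,.05],[2.19,2.79])); print(th,r,z,q.x.round(2),np.round(np.pi-th-q.x.sum(),2),round(q.cost,1))
E
```

```text
t: 20.4
eef_pos: [1019.6, 210.5, 399.8]
tcp_rot: [-3.138, -0.547, 0.202]
ft_force: [0.2, 0.3, -0.5]
opening: 0.997
[0.129 1.056 0.048 0.042 1.491 1.505] [1019.61130267  210.45539559  399.79193644] [-3.13752776 -0.54725961  0.20198632]
[3.5400e+00 1.9627e+02 5.8664e+02 4.1276e+02 1.0000e-01 2.7219e+02] 0.3880336295044913
0.55 434 8 [0.71 2.56] -0.68 0.0
0.55 434 60 [0.52 2.53] -0.46 0.0
0.55 480 8 [0.68 2.44] -0.54 0.0
0.55 500 8 [0.68 2.39] -0.48 0.0
0.55 648 80 [0.59 2.01] -0.0 0.0
0.55 595 70 [0.56 2.14] -0.11 0.0
0.5 434 8 [0.68 2.53] -0.56 0.0
0.5 434 60 [0.5  2.49] -0.35 0.0
0.5 480 8 [0.66 2.41] -0.43 0.0
0.5 500 8 [0.66 2.36] -0.38 0.0
0.5 648 80 [0.59 1.98] 0.08 0.0
0.5 595 70 [0.56 2.11] -0.03 0.0
```

```bash
cat >> h.py <<'E'
V=[3.54,196.27,586.64,412.76,0.1,272.19]
def ik(p,Rt):
    a,h,l2,l3,o,L=V; zt=Rt[:,2]; wc=np.array(p)-L*zt; q1=np.arctan2(wc[1],wc[0]); r=np.hypot(wc[0],wc[1])-a; z=wc[2]-h
    d=np.hypot(r,z); c=(d*d-l2*l2-l3*l3)/(2*l2*l3)
    if abs(c)>1: return None
    e=np.arccos(c); q3=e-o; q2=np.arctan2(r,z)-np.arctan2(l3*np.sin(e),l2+l3*c)
    B=R.from_euler('ZY',[q1,q2+q3]).as_matrix(); w=B.T@zt
    q5=np.arccos(np.clip(w[2],-1,1)); q4=np.arctan2(w[1],w[0]); q4=q4+2*np.pi if q4<-1.13 else q4
    M=(B@R.from_euler('ZY',[q4,q5]).as_matrix()).T@Rt; q6=np.arctan2(M[1,0],M[0,0])
    return np.array([q1,q2,q3,q4,q5,q6])
def tilt(th,yaw=.203): return R.from_euler('xyz',[np.pi,-th,yaw]).as_matrix()
def rel(p,T=None):
    if T is None: T=tool()[0]
    return (T[:3,:3].T@(np.array(p)-T[:3,3])/1000).round(4)
E
python3 - <<'E'
from h import *
T,s=tool(); print(s['joints'].round(3),ik(T[:3,3],T[:3,:3]).round(3), 'q6 offset needed above')
for th in (.45,.55,.65,.75):
    Rt=tilt(th); zt=Rt[:,2]; print(th)
    for n,p in dict(far=(950,200,400),midR=(650,-250,350),lidhi=np.array([497,-331,180]),lid=np.array([497,-331,85])+19*zt,die_hi=(428,78,100),die=np.array([427.5,78,13])+6*zt,well=np.array([615,130,70]),vhi=np.array([636,134,150])+19*zt,v=np.array([636,134,99])+19*zt).items():
        q=ik(p,Rt); print('  ',n,None if q is None else q.round(2))
E
```

```text
[0.129 1.056 0.048 0.042 1.491 1.505] [ 0.203  1.053  0.058  0.004  1.483 -3.141] q6 offset needed above
0.45
   far [ 0.21  0.85  0.47 -0.    1.37 -3.14]
   midR [-0.47  0.37  1.47  0.34  0.97  2.32]
   lidhi [-0.75  0.42  1.88  0.62  0.66  1.73]
   lid [-0.74  0.6   1.96  0.9   0.46  1.4 ]
   die_hi [0.17 0.36 2.42 3.   0.1  0.11]
   die [0.17 0.65 2.49 3.11 0.45 0.  ]
   well [ 0.21  0.59  2.   -0.03  0.11 -3.11]
   vhi [ 0.21  0.51  1.88 -0.01  0.3  -3.13]
   v [ 0.21  0.59  1.92 -0.01  0.18 -3.12]
0.55
   far [ 0.21  0.78  0.64 -0.    1.17 -3.14]
   midR [-0.5   0.35  1.54  0.46  0.87  2.21]
   lidhi [-0.79  0.42  1.93  0.83  0.64  1.51]
   lid [-0.77  0.61  2.    1.18  0.49  1.11]
   die_hi [0.17 0.39 2.49 3.08 0.29 0.03]
   die [ 0.17  0.7   2.55  3.11  0.66 -0.01]
   well [ 0.21  0.59  2.06  3.2   0.06 -0.05]
   vhi [ 0.21  0.51  1.95 -0.02  0.14 -3.11]
   v [ 0.21  0.59  1.98 -0.16  0.02 -2.98]
0.65
   far [ 0.21  0.73  0.79 -0.    0.98 -3.14]
   midR [-0.53  0.33  1.6   0.6   0.79  2.07]
   lidhi [-0.83  0.43  1.97  1.04  0.64  1.28]
   lid [-0.81  0.63  2.03  1.42  0.55  0.85]
   die_hi [0.17 0.43 2.56 3.1  0.5  0.01]
   die [ 0.17  0.78  2.61  3.11  0.91 -0.01]
   well [ 0.21  0.6   2.12  3.16  0.24 -0.01]
   vhi [ 0.21  0.51  2.01  3.29  0.02 -0.15]
   v [ 0.21  0.6   2.04  3.17  0.15 -0.02]
0.75
   far [ 0.21  0.69  0.91 -0.01  0.8  -3.13]
   midR [-0.55  0.32  1.66  0.78  0.72  1.9 ]
   lidhi [-0.86  0.45  2.01  1.24  0.68  1.06]
   lid [-0.84  0.65  2.07  1.59  0.63  0.64]
   die_hi [0.16 0.5  2.63 3.1  0.74 0.  ]
   die [ 0.16  0.89  2.67  3.11  1.17 -0.02]
   well [ 0.21  0.63  2.18  3.15  0.42 -0.01]
   vhi [ 0.21  0.52  2.06  3.16  0.19 -0.02]
   v [ 0.21  0.62  2.09  3.16  0.32 -0.01]
```

```bash
cat > fitik.py <<'E'
from h import *
import re
src=open('h.py').read()
src=src.replace("q1=np.arctan2(wc[1],wc[0]); r=np.hypot(wc[0],wc[1])-a;","rr=np.hypot(wc[0],wc[1]); q1=np.arctan2(wc[1],wc[0])-np.arcsin(OFF/rr); r=np.sqrt(rr*rr-OFF*OFF)-a;")
src=src.replace("V=[","OFF=66.\nV=[")
open('h.py','w').write(src)
E
python3 fitik.py
python3 - <<'E'
import h
from h import *
from scipy.optimize import least_squares
T,s=tool(); 
D=[([-1.3886,.4916,1.5595,0,1.0917],[177.39,-599.04,214.04],[np.pi,0,.2878]),([-.696,.472,1.652,0,1.01],[499.65,-331.48,195.2],[3.1353,-.005,.2034]),([.164,.893,.184,0,2.06],[818.77,202.33,449.5],[-3.1415,-.0046,.2037]),([.152,1.039,.048,.006,1.984],[888,204.53,375.64],[-3.1398,-.0698,.2037]),([.13,1.067,.048,.032,1.622],[990.67,205.04,371.89],[-3.1379,-.4052,.2026]),([.129,1.056,.048,.042,1.491],s['eef_pos'],s['tcp_rot'])]
def f(v):
    h.OFF=v[0]; h.V[:]=list(v[1:]); o=[]
    for q,p,r in D:
        k=ik(p,R.from_euler('xyz',r).as_matrix()); 
        if k is None: return np.ones(18)*3
        o+=list((k-np.r_[q,0])[:3])
    return np.array(o)
v=least_squares(f,[66,0,196.3,586.6,413,.1,272.2],x_scale=[10,5,10,10,10,.1,10]).x; print(v.round(3),np.abs(f(v)).max())
T,s=tool();print(s['joints'].round(3),ik(T[:3,3],T[:3,:3]).round(3))
for th in (.45,.55,.65,.75):
    Rt=tilt(th); zt=Rt[:,2]; print(th)
    for n,p in dict(far=(950,200,400),midR=(650,-250,350),lidhi=np.array([497,-331,180]),lid=np.array([497,-331,85])+19*zt,die_hi=(428,78,100),die=np.array([427.5,78,13])+6*zt,well=np.array([615,130,70]),vhi=np.array([636,134,150])+19*zt,v=np.array([636,134,99])+19*zt).items():
        q=ik(p,Rt); print('  ',n,None if q is None else q.round(2))
E
```

```text
[6.60110e+01 2.36600e+00 1.99191e+02 5.84714e+02 4.12213e+02 1.08000e-01
 2.71884e+02] 0.00044062017872459336
[0.129 1.056 0.048 0.042 1.491 1.505] [0.129 1.056 0.048 0.042 1.492 3.076]
0.45
   far [0.13 0.85 0.46 0.03 1.38 3.07]
   midR [-0.58  0.37  1.47  0.37  1.01  2.2 ]
   lidhi [-0.88  0.42  1.88  0.63  0.71  1.61]
   lid [-0.86  0.6   1.96  0.88  0.52  1.31]
   die_hi [-0.04  0.37  2.43  2.28  0.14  0.64]
   die [-0.04  0.66  2.49  2.91  0.46 -0.  ]
   well [0.08 0.59 2.   0.45 0.12 2.58]
   vhi [0.09 0.51 1.88 0.17 0.3  2.87]
   v [0.09 0.59 1.92 0.27 0.19 2.77]
0.55
   far [0.13 0.78 0.64 0.04 1.17 3.06]
   midR [-0.61  0.35  1.53  0.5   0.93  2.09]
   lidhi [-0.92  0.42  1.93  0.81  0.7   1.41]
   lid [-0.9   0.62  2.    1.12  0.55  1.05]
   die_hi [-0.06  0.39  2.5   2.69  0.31  0.21]
   die [-0.06  0.72  2.56  2.93  0.68 -0.05]
   well [0.07 0.59 2.06 2.28 0.09 0.75]
   vhi [0.08 0.51 1.94 0.42 0.16 2.62]
   v [0.08 0.59 1.98 1.23 0.07 1.81]
0.65
   far [0.13 0.73 0.78 0.06 0.98 3.05]
   midR [-0.64  0.33  1.6   0.64  0.86  1.95]
   lidhi [-0.96  0.43  1.97  1.    0.72  1.21]
   lid [-0.94  0.63  2.03  1.32  0.6   0.83]
   die_hi [-0.08  0.44  2.57  2.8   0.52  0.08]
   die [-0.08  0.8   2.62  2.93  0.92 -0.1 ]
   well [0.07 0.61 2.12 2.8  0.25 0.22]
   vhi [0.08 0.51 2.   1.82 0.08 1.22]
   v [0.08 0.6  2.04 2.65 0.16 0.39]
0.75
   far [0.12 0.69 0.9  0.07 0.81 3.03]
   midR [-0.67  0.32  1.66  0.81  0.8   1.79]
   lidhi [-1.    0.45  2.01  1.17  0.76  1.02]
   lid [-0.97  0.66  2.06  1.47  0.68  0.64]
   die_hi [-0.1   0.51  2.64  2.84  0.76 -0.01]
   die [-0.1   0.92  2.69  2.92  1.2  -0.14]
   well [0.06 0.63 2.18 2.91 0.43 0.11]
   vhi [0.07 0.52 2.06 2.69 0.21 0.34]
   v [0.07 0.62 2.09 2.86 0.33 0.17]
```

```bash
python3 -m pendant '[[[1,4,0,0.5,0],[1,4,0,0.5,0],[1,4,0,0.5,0],[1,4,0,0.5,0],[1,4,0,0.5,0],[1,4,0,0.5,0],[1,4,0,0.5,0],[1,4,0,0.5,0]]]'; python3 -m pendant '[[[1,4,0,0.7,0],[1,4,0,0.7,0],[1,4,0,0.7,0],[1,4,0,0.7,0],[1,4,0,0.7,0],[1,4,0,0.7,0],[1,4,0,0.7,0],[1,4,0,0.7,0]]]'; python3 -m pendant '[[[1,4,0,0.7,0],[1,4,0,0.7,0],[1,4,0,0.7,0],[1,4,0,0.7,0],[1,4,0,0.7,0],[1,4,0,0.7,0],[1,4,0,0.7,0],[1,4,0,0.7,0]]]'; python3 -m pendant '[[[1,4,0,0.9,0],[1,4,0,0.9,0],[1,4,0,0.9,0],[1,4,0,0.9,0],[1,4,0,0.9,0],[1,4,0,0.9,0],[1,4,0,0.9,0],[1,4,0,0.9,0]]]'; python3 -m pendant '[[[1,4,0,0.9,0],[1,4,0,0.9,0],[1,4,0,0.9,0],[1,4,0,0.9,0],[1,4,0,0.9,0],[1,4,0,0.9,0],[1,4,0,0.9,0],[1,4,0,0.9,0]]]'
python3 - <<'E'
from h import *
T,s=tool();print(s['joints'].round(3),s['eef_pos'],s['tcp_rot'])
print('tool y elev',T[2,1],'y head',np.degrees(np.arctan2(-T[0,1],T[1,1])),'z',T[:3,2].round(4))
for p in ((650,60,400),(428,78,150)): print(p,rel(p,T),ik(p,T[:3,:3]).round(2))
E
```

```text
t: 21.2
eef_pos: [1031.2, 212.9, 397.0]
tcp_rot: [-3.137, -0.583, 0.202]
ft_force: [0.2, 0.6, -0.9]
opening: 0.995
t: 22.0
eef_pos: [1043.3, 215.3, 392.8]
tcp_rot: [-3.137, -0.618, 0.202]
ft_force: [0.6, -0.4, 0.1]
opening: 1.001
t: 22.8
eef_pos: [1049.3, 216.5, 401.7]
tcp_rot: [-3.137, -0.652, 0.201]
ft_force: [-0.3, 0.6, 0.0]
opening: 0.999
t: 23.6
eef_pos: [1057.2, 218.1, 405.8]
tcp_rot: [-3.137, -0.687, 0.201]
ft_force: [0.0, 0.1, -0.7]
opening: 0.997
t: 24.4
eef_pos: [1060.3, 218.7, 420.5]
tcp_rot: [-3.137, -0.721, 0.201]
ft_force: [-0.4, -0.3, -0.1]
opening: 1.003
[0.129 1.064 0.048 0.054 1.31  1.503] [1060.25102027  218.7142592   420.49406453] [-3.13695655 -0.72098712  0.20106813]
tool y elev -0.0034824140600106246 y head -168.30429561366194 z [ 0.6459  0.1364 -0.7511]
(650, 60, 400) [-0.3393  0.0723 -0.2712] [-0.09  0.16  1.74  0.37  0.58  2.61]
(428, 78, 150) [-0.665   0.0106 -0.2244] [-0.1   0.28  2.56  2.66  0.45  0.21]
```

```bash
python3 -m pendant '[[[1,-0.3,0.065,-0.24,0],[1,-0.3,0.065,-0.24,0],[1,-0.3,0.065,-0.24,0],[1,-0.3,0.065,-0.24,0],[1,-0.3,0.065,-0.24,0],[1,-0.3,0.065,-0.24,0],[1,-0.3,0.065,-0.24,0],[1,-0.3,0.065,-0.24,0]]]';python3 - <<'E'
from h import *
T,s=tool();print(s['joints'].round(3),s['qvel'].round(2),s['eef_pos'],s['tcp_rot'])
for p in ((425,78,90),): print(p,rel(p,T),ik(p,T[:3,:3]).round(2))
for f in np.linspace(0,1,9): print(ik(T[:3,3]*(1-f)+f*np.array(p),T[:3,:3]).round(2)[3:5],end=' ')
E
```

```text
t: 25.2
eef_pos: [765.7, 103.5, 407.2]
tcp_rot: [-3.137, -0.722, 0.201]
ft_force: [0.7, 0.1, 0.7]
opening: 1.001
[1.000e-03 3.480e-01 1.456e+00 2.290e-01 6.390e-01 1.234e+00] [-0.28 -0.77  1.27  0.42 -0.44 -0.6 ] [765.71916383 103.47796828 407.18938909] [-3.1373591  -0.72171216  0.20114034]
(425, 78, 90) [-0.464  -0.043   0.0144] [-0.1   0.53  2.65  2.84  0.75 -0.01]
[0.23 0.63] [0.29 0.51] [0.38 0.4 ] [0.56 0.28] [0.98 0.19] [1.84 0.17] [2.47 0.28] [2.73 0.47] [2.84 0.75]
```

```bash
python3 -m pendant '[[[0.65,-0.406,-0.053,0.0586,0],[0.65,-0.406,-0.053,0.0586,0],[0.65,-0.406,-0.053,0.0586,0],[0.65,-0.406,-0.053,0.0586,0],[0.65,-0.406,-0.053,0.0586,0],[0.65,-0.406,-0.053,0.0586,0],[0.65,-0.406,-0.053,0.0586,0],[0.65,-0.406,-0.053,0.0586,0]]]';python3 - <<'E'
from h import *
env.read_camera('top');env.read_camera('top')
T,s=tool();print(s['joints'].round(3),s['qvel'].round(2),s['eef_pos'],s['tcp_rot'])
zt=T[:3,2]; p=np.array([427.5,78,13])+6*zt; print(rel(p,T),rel(p+[0,0,70],T))
E
```

```text
t: 26.0
eef_pos: [603.8, 114.5, 216.1]
tcp_rot: [-3.112, -0.737, 0.202]
ft_force: [0.9, 0.4, 0.3]
opening: 0.652
[ 0.01   0.324  2.092  1.544  0.159 -0.116] [-0.   -0.01 -0.06 -0.33  0.    0.34] [603.25523831 114.70964428 215.33051189] [-3.11031481 -0.73483938  0.2011375 ]
[-0.2689  0.0018  0.0357] [-2.219e-01  2.000e-04 -1.620e-02]
```

```bash
python3 -m pendant '[[[0.65,-0.222,0,-0.016,0],[0.65,-0.222,0,-0.016,0],[0.65,-0.222,0,-0.016,0],[0.65,-0.222,0,-0.016,0],[0.65,-0.222,0,-0.016,0],[0.65,-0.222,0,-0.016,0],[0.65,-0.222,0,-0.016,0],[0.65,-0.222,0,-0.016,0]]]';python3 - <<'E'
from h import *
im,P,k=cam('wrist'); cv2.imwrite('pics/w4.png',im); np.save('/tmp/w.npy',P)
T,s=tool();print(s['joints'].round(3),s['qvel'].round(2),s['eef_pos'],s['tcp_rot'])
zt=T[:3,2]; p=np.array([427.5,78,13])+6*zt; print(rel(p,T),T[:3,:3].round(3))
print(proj([427.5,78,13],k))
E
```

```text
t: 26.9
eef_pos: [429.3, 80.1, 77.0]
tcp_rot: [-3.1, -0.732, 0.196]
ft_force: [1.0, -0.2, -0.1]
opening: 0.65
[-0.128  0.588  2.637  2.788  0.811 -1.568] [ 0.03 -0.07 -0.09 -0.01 -0.13  0.06] [430.47518379  79.95736041  77.06203204] [-3.10062639 -0.73205647  0.19553978]
[-0.0453  0.0032  0.0514] [[ 0.73   0.221  0.647]
 [ 0.145 -0.975  0.17 ]
 [ 0.668 -0.03  -0.743]]
[[281.16122246 286.05327667]]
```

View pics/w4.png

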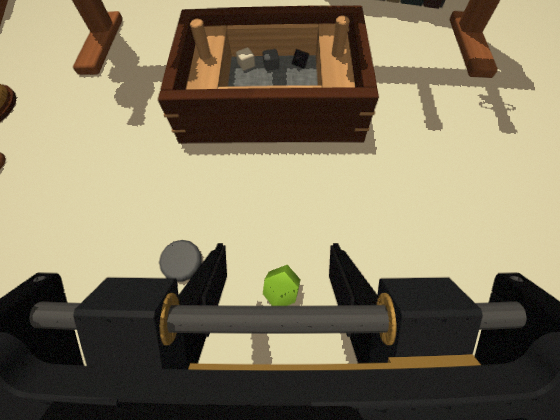

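```bash
python3 -m pendant '[[[0.65,-0.02,0.003,0.022,0],[0.65,-0.035,0.003,0.04,0],[0.65,-0.045,0.003,0.051,0],[0.65,-0.045,0.003,0.051,0],[0,-0.045,0.003,0.051,0],[0,-0.045,0.003,0.051,0],[0,-0.045,0.003,0.051,0],[0,-0.045,0.003,0.051,0]]]';python3 -m pendant '[[[0,0,0,0,0],[0,0,0,0,0],[0,0.02,0,-0.022,0],[0,0.05,0,-0.056,0],[0,0.08,0,-0.08,0],[0,0.08,0,-0.08,0],[0,0.08,0,-0.08,0],[0,0.08,0,-0.08,0]]]';python3 - <<'E'
from h import *
T,s=tool();print(s['joints'].round(3),s['eef_pos'],s['tcp_rot'],s['opening'])
im,P,k=cam('wrist'); cv2.imwrite('pics/w5.png',im[200:400,180:380])
c,u,w=np.array([633,135.]),np.array([np.cos(.206),np.sin(.206)]),np.array([-np.sin(.206),np.cos(.206)])
xy=c-14*u-3*w; zt=T[:3,2]
for z in (120,60): p=np.r_[xy,z]+6*zt; print(z,p,rel(p,T),ik(p,T[:3,:3]).round(2))
E
```

```text
t: 27.75
eef_pos: [434.1, 78.0, 11.7]
tcp_rot: [-3.111, -0.738, 0.202]
ft_force: [0.7, -0.5, 1.4]
opening: 0.372
t: 28.55
eef_pos: [439.6, 76.6, 123.6]
tcp_rot: [-3.111, -0.736, 0.202]
ft_force: [-0.0, -0.4, -0.7]
opening: 0.279
[-0.131  0.4    2.57   2.671  0.58  -1.421] [439.5659914   76.56806798 123.59884566] [-3.11084737 -0.73624027  0.20177955] 0.27877806087206053
120 [623.81810816 130.18757494 115.55611032] [ 0.1363 -0.0115  0.1348] [0.04 0.53 2.14 2.65 0.29 0.36]
60 [623.81810816 130.18757494  55.55611032] [ 0.096  -0.0101  0.1792] [0.04 0.66 2.17 2.81 0.43 0.18]
```

```bash
python3 -m pendant '[[[0.2,0.05,-0.004,0.05,0],[0.2,0.09,-0.01,0.09,0],[0.2,0.12,-0.0115,0.12,0],[0.2,0.136,-0.0115,0.135,0],[0.2,0.136,-0.0115,0.135,0],[0.2,0.116,-0.011,0.157,0],[0.2,0.096,-0.01,0.179,0],[0.2,0.096,-0.01,0.179,0]]]';python3 - <<'E'
from h import *
env.read_camera('top'); T,s=tool();print(s['joints'].round(3),s['qvel'].round(2),s['eef_pos'],s['tcp_rot'],s['opening'],s['ft_force'])
im,P,k=cam('wrist'); cv2.imwrite('pics/w5.png',im)
print(rel([623.8,130.2,40],T))
E
```

```text
t: 29.4
eef_pos: [621.2, 129.6, 50.0]
tcp_rot: [-3.109, -0.726, 0.2]
ft_force: [-0.4, 0.6, -0.2]
opening: 0.282
[ 0.043  0.664  2.159  2.802  0.422 -1.377] [-0.   -0.06 -0.02 -0.03 -0.02  0.03] [622.02770769 129.7245967   52.26511554] [-3.10921169 -0.72911277  0.20036115] 0.28060324262495767 [-0.3833781   0.03449255  1.02411327]
[-0.0068  0.0002  0.0104]
```

View pics/w5.png

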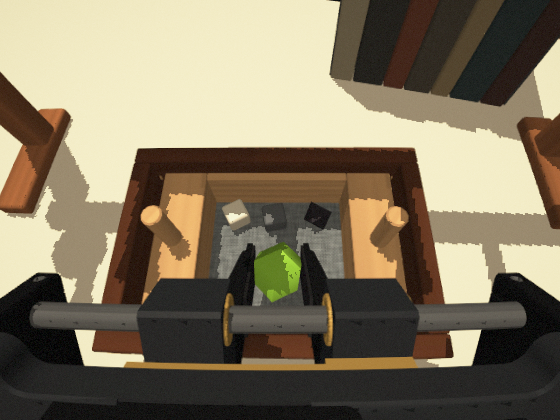

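```bash
python3 -m pendant '[[[0.25,-0.007,0,0.01,0],[0.25,-0.007,0,0.01,0],[0.45,-0.007,0,0.01,0],[0.45,-0.007,0,0.01,0],[0.45,-0.007,0,0.01,0],[0.45,-0.007,0,0.01,0],[0.45,-0.007,0,-0.01,0],[0.45,-0.007,0,-0.05,0]]]';python3 -m pendant '[[[0.5,0,0,-0.05,0],[0.5,0,0,-0.08,0],[0.7,0,0.05,-0.11,0],[0.8,0,0.1,-0.11,0],[1,0,0.15,-0.11,0],[1,0,0.2,-0.11,0],[1,0,0.25,-0.11,0],[1,0,0.3,-0.11,0]]]';python3 - <<'E'
from h import *
T,s=tool();print(s['joints'].round(3),s['qvel'].round(2),s['eef_pos'],s['tcp_rot'],s['opening'])
im,P,k=cam('top'); q=P[165:230,225:305].reshape(-1,3); m=im[165:230,225:305].reshape(-1,3).astype(int); g=(m[:,1]>m[:,2]+25)&(m[:,1]>m[:,0]+25); print('green in vault',g.sum(),np.nanmean(q[g],0))
zt=T[:3,2]; L=np.array([497,-331,85])+19*zt
for p in (L+[0,0,80],L): print(rel(p,T),ik(p,T[:3,:3]).round(2))
print(T[:3,:3].round(3))
E
```

```text
t: 30.3
eef_pos: [586.2, 120.7, 87.4]
tcp_rot: [-3.111, -0.735, 0.202]
ft_force: [0.3, -0.5, 1.0]
opening: 0.45
t: 31.1
eef_pos: [572.8, -157.7, 163.9]
tcp_rot: [-3.111, -0.736, 0.202]
ft_force: [2.1, 0.6, 0.5]
opening: 0.948
[-0.621  0.431  2.116  1.463  0.542 -0.56 ] [-0.81  0.33 -0.69 -1.25  0.46  0.66] [ 572.7724968  -157.74895661  163.883163  ] [-3.11149758 -0.73583492  0.20174899] 0.9480616256898947
green in vault 0 [nan nan nan]
[-0.08    0.1523 -0.0596] [-0.98  0.51  2.01  1.2   0.75  0.98]
[-0.1337  0.154  -0.0003] [-0.98  0.65  2.06  1.41  0.69  0.7 ]
[[ 0.726  0.22   0.651]
 [ 0.149 -0.975  0.164]
 [ 0.671 -0.022 -0.741]]<stdin>:3: RuntimeWarning: Mean of empty slice
```

Run:
```python
from h import *
for i in range(4): env.read_camera('side')
T,s=tool();print(s['qvel'].round(2),s['eef_pos'],s['tcp_rot'],s['opening'])
zt=T[:3,2]; L=np.array([497,-331.3,85])+19*zt
for p in (L+[0,0,70],L): print(rel(p,T),ik(p,T[:3,:3]).round(2))
im,P,k=cam('side'); cv2.imwrite('pics/s2.png',cv2.resize(im[215:305,200:290],None,fx=5,fy=5))
```

```text
[ 0.03 -0.01  0.01  0.   -0.   -0.  ] [ 572.56551794 -155.15654158  163.42045525] [-3.11013313 -0.73576798  0.20070583] 0.9978376592301662
[-0.0866  0.1554 -0.0529] [-0.98  0.52  2.02  1.22  0.74  0.95]
[-0.1336  0.157  -0.0011] [-0.98  0.65  2.06  1.41  0.69  0.7 ]
```

View pics/s2.png

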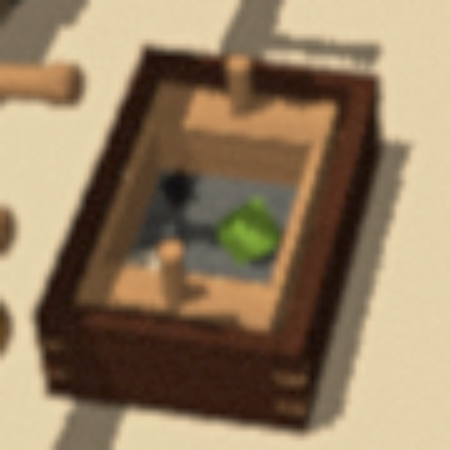

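```bash
python3 -m pendant '[[[1,-0.02,0.04,-0.012,0.015],[1,-0.045,0.08,-0.026,0.015],[1,-0.065,0.12,-0.04,0.015],[1,-0.08,0.145,-0.05,0.015],[1,-0.0866,0.1555,-0.053,0.015],[1,-0.0866,0.1555,-0.053,0.015],[1,-0.0866,0.1555,-0.053,0.015],[1,-0.0866,0.1555,-0.053,0.015]]]';python3 - <<'E'
from h import *
im,P,k=cam('wrist'); cv2.imwrite('pics/w6.png',im)
T,s=tool();print(s['qvel'].round(2),s['eef_pos'],s['tcp_rot'],T[:3,:3].round(3))
zt=T[:3,2]; L=np.array([497,-331.3,85])+19*zt; print(rel(L,T))
q=P.reshape(-1,3); q=q[(abs(q[:,0]-500)<130)&(abs(q[:,1]+330)<130)]
for a,b,n in((55,66,'lid'),(93,102,'grip')):
    t=q[(q[:,2]>a)&(q[:,2]<b)]; c,z,g=cv2.minAreaRect(t[:,:2].astype(np.float32)); print(n,len(t),np.round(c,1),np.round(z,1),round(g,2))
E
```

```text
t: 32.2
eef_pos: [510.5, -326.7, 141.4]
tcp_rot: [-3.097, -0.736, 0.183]
ft_force: [0.1, 0.2, -0.0]
opening: 0.999
[-0.01  0.   -0.01 -0.    0.   -0.  ] [ 510.51441566 -326.90191451  141.47148903] [-3.09727948 -0.73567346  0.18355996] [[ 0.729  0.212  0.651]
 [ 0.135 -0.977  0.166]
 [ 0.671 -0.033 -0.741]]
[-0.0483  0.0033  0.0513]
lid 17622 [ 502.1 -330. ] [109. 181.] 11.64
grip 709 [ 504.6 -330.1] [25.3 15.4] 12.56
```

View pics/w6.png

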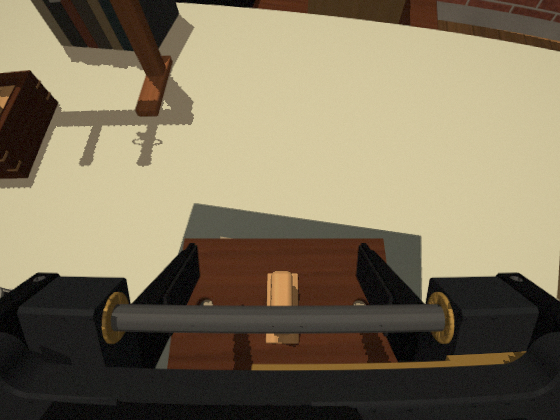

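```bash
python3 -m pendant '[[[1,-0.017,0.002,0.018,0],[1,-0.034,0.002,0.036,0],[1,-0.048,0.002,0.051,0],[1,-0.048,0.002,0.051,0],[0,-0.048,0.002,0.051,0],[0,-0.048,0.002,0.051,0],[0,-0.048,0.002,0.051,0],[0,-0.048,0.002,0.051,0]]]';python3 -m pendant '[[[0,0,0,0,0],[0,0,0,0,0],[0,0,0,0,0],[0,0,0,0,0],[0,0,0,0,0],[0,0,0,0,0],[0,0,0,0,0],[0,0,0,0,0]]]'
```

```text
t: 33.05
eef_pos: [508.7, -328.8, 72.0]
tcp_rot: [-3.099, -0.736, 0.183]
ft_force: [0.4, -0.2, 0.2]
opening: 0.722
t: 33.85
eef_pos: [508.5, -328.7, 71.4]
tcp_rot: [-3.098, -0.736, 0.182]
ft_force: [-3.5, 1.5, 4.2]
opening: 0.17
```

```bash
python3 -m pendant '[[[0,0.01,0,-0.011,0],[0,0.02,-0.001,-0.022,0],[0,0.035,-0.002,-0.038,0],[0,0.05,-0.002,-0.055,0],[0,0.06,-0.003,-0.067,0],[0,0.06,-0.003,-0.067,0],[0,0.06,-0.003,-0.067,0],[0,0.06,-0.003,-0.067,0]]]';python3 - <<'E'
from h import *
im,P,k=cam('wrist'); cv2.imwrite('pics/w7.png',im); np.save('/tmp/w7.npy',P)
T,s=tool();print(s['qvel'].round(2),s['eef_pos'],s['tcp_rot'],s['opening'],s['ft_force']); np.save('/tmp/T7.npy',T)
q=P.reshape(-1,3); q=q[(abs(q[:,0]-500)<140)&(abs(q[:,1]+330)<140)]
t=q[(q[:,2]>120)&(q[:,2]<175)]; A=np.c_[t[:,:2]-[497,-331],np.ones(len(t))]; m=np.ones(len(t),bool)
for i in range(8):
    c=np.linalg.lstsq(A[m],t[m,2],rcond=None)[0]; m=abs(t[:,2]-A@c)<(6 if i<4 else 2.5)
print('plane',c.round(4),m.sum()); l=t[m]; b,z,g=cv2.minAreaRect(l[:,:2].astype(np.float32)); print(np.round(b,1),np.round(z,1),g)
u=np.array([np.cos(.206),np.sin(.206)]);w=np.array([-u[1],u[0]])
X=l[:,:2]@u;Y=l[:,:2]@w; print('far X',np.percentile(X,99.5),'Y',np.percentile(Y,[.3,99.7]))
E
```

```text
t: 34.65
eef_pos: [507.8, -328.4, 160.0]
tcp_rot: [-3.096, -0.735, 0.18]
ft_force: [-0.3, -0.4, -2.0]
opening: 0.164
[-0.    0.   -0.   -0.    0.    0.01] [ 507.81070258 -328.40712211  159.9437578 ] [-3.09526346 -0.73467825  0.18011484] 0.16578196404061968 [ 0.02934965 -0.36740523 -2.08880522]
plane [-7.700000e-03  3.090000e-02  1.466208e+02] 23681
[ 502.2 -329.8] [107.2 181.1] 11.80082893371582
far X 476.8094234003215 Y [-515.33065476 -336.08466524]
```

View pics/w7.png

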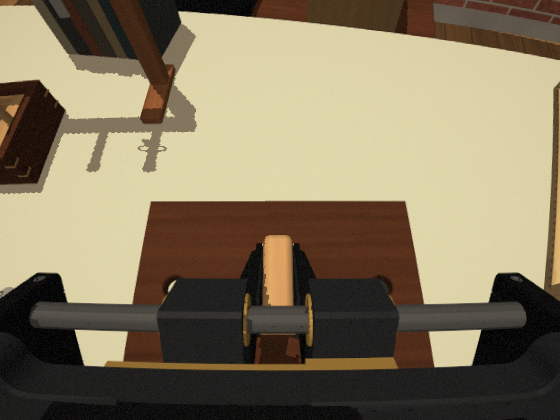

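Run:
```python
from h import *
T,s=tool(); c=env.read_camera('wrist'); C=np.array(c['tool_from_camera']); K=np.array([[c['fx'],0,c['cx']],[0,c['fy'],c['cy']],[0,0,1.]]); D=np.array(c['dist'])
def ray(uv,p,r,z):
    T=np.eye(4); T[:3,:3]=R.from_euler('xyz',r).as_matrix(); T[:3,3]=p; W=T@C
    n=cv2.undistortPoints(np.array(uv,float).reshape(-1,1,2),K,D).reshape(-1,2); d=np.c_[n,np.ones(len(n))]@W[:3,:3].T
    return W[:3,3]+d*((z-W[2,3])/d[:,2:])
def blobs(fn,rois):
    im=cv2.imread(fn); o=[]
    for (x0,x1,y0,y1) in rois:
        g=im[y0:y1,x0:x1].astype(int); v=g.sum(2); 
        t=np.percentile(v,99)*.9; m=(v>t).astype(np.uint8); n,l,st,ce=cv2.connectedComponentsWithStats(m); i=1+np.argmax(st[1:,4]); o.append(ce[i]+[x0,y0]); print(fn,st[i],ce[i]+[x0,y0])
    return o
b=blobs('pics/w5.png',[(138,166,200,228),(382,412,200,228)])
p5=ray(b,[622.03,129.72,52.27],[-3.10921,-.72911,.20036],86); print(p5,p5.mean(0))
b=blobs('pics/w2.png',[(158,180,28,48),(284,306,26,46)])
p2=ray(b,[484.795,53.73,273.57],[3.14147,-.00053,.1925],86); print(p2,p2.mean(0))
```

```text
pics/w5.png [  4   6  18  17 225] [150.12888889 214.29333333]
pics/w5.png [  6   7  16  18 172] [395.01744186 215.41860465]
[[623.51053559 197.88125716  86.        ]
 [649.82924702  71.91676917  86.        ]] [636.66989131 134.89901317  86.        ]
pics/w2.png [ 8  5  8 10 65] [169.47692308  37.43076923]
pics/w2.png [  0   0  16  20 166] [289.54216867  32.39156627]
[[623.46897033 195.02051155  86.        ]
 [650.75032257  72.55359117  86.        ]] [637.10964645 133.78705136  86.        ]
```

Run:
```python
from h import *
T,s=tool(); print(s['eef_pos'],s['tcp_rot'])
a=np.array([541.6,115.1,137]); b=np.array([649.3,137.6,135]); c=np.array([649.3,137.6,118])
for p in (a,b,c,c-[0,0,34]): print(rel(p,T),ik(p,T[:3,:3]).round(2))
for f in np.linspace(0,1,7): print(ik(T[:3,3]*(1-f)+f*a,T[:3,:3])[3:5].round(2),end='')
```

```text
[ 507.8498388  -328.47536462  160.03976015] [-3.09535451 -0.73475634  0.18012224]
[ 0.0682 -0.4256  0.1124] [0.01 0.42 2.32 2.67 0.35 0.32]
[ 0.1484 -0.425   0.1877] [0.06 0.52 2.06 2.47 0.21 0.56]
[ 0.137  -0.4244  0.2003] [0.06 0.55 2.08 2.58 0.25 0.45]
[ 0.1142 -0.4232  0.2255] [0.06 0.61 2.09 2.72 0.32 0.31]
[1.17 0.76][1.31 0.68][1.5 0.6][1.73 0.53][2.01 0.46][2.32 0.41][2.67 0.35]
```

```bash
python3 -m pendant '[[[0,0.004,-0.025,0.007,0],[0,0.01,-0.06,0.016,0],[0,0.017,-0.105,0.028,0],[0,0.024,-0.15,0.04,0],[0,0.031,-0.195,0.051,0],[0,0.038,-0.24,0.063,0],[0,0.045,-0.285,0.075,0],[0,0.051,-0.32,0.085,0]]]';python3 -m pendant '[[[0,0.007,-0.045,0.012,0],[0,0.012,-0.078,0.02,0],[0,0.016,-0.1,0.026,0],[0,0.017,-0.106,0.028,0],[0,0.017,-0.106,0.028,0],[0,0.017,-0.106,0.028,0],[0,0.017,-0.106,0.028,0],[0,0.017,-0.106,0.028,0]]]'
python3 - <<'E'
from h import *
T,s=tool(); print(s['eef_pos'],s['tcp_rot'],s['opening'],s['qvel'].round(2))
b=np.array([649.3,137.6,135]); c=np.array([649.3,137.6,116])
for p in (b,c): print(rel(p,T))
E
```

```text
t: 35.55
eef_pos: [532.7, 7.0, 142.0]
tcp_rot: [-3.097, -0.733, 0.181]
ft_force: [0.2, -0.4, -1.8]
opening: 0.167
t: 36.35
eef_pos: [542.0, 114.5, 136.9]
tcp_rot: [-3.097, -0.735, 0.18]
ft_force: [-0.6, -0.2, -2.7]
opening: 0.167
[542.01115454 114.52769962 136.88352172] [-3.09734782 -0.73522437  0.18022377] 0.16699102882433328 [ 0. -0.  0.  0.  0. -0.]
[ 0.0801 -0.0001  0.075 ]
[0.0673 0.0005 0.0891]
```

Slide in under the rail, then down to just above the pegs (underside ≈ 93).

```bash
python3 -m pendant '[[[0,0.02,0,0.019,0],[0,0.045,0,0.042,0],[0,0.065,0,0.061,0],[0,0.08,0,0.075,0],[0,0.08,0,0.075,0],[0,0.073,0,0.083,0],[0,0.0673,0.0005,0.0891,0],[0,0.0673,0.0005,0.0891,0]]]'
python3 - <<'E'
from h import *
env.read_camera('top')
im,P,k=cam('wrist'); cv2.imwrite('pics/w8.png',im)
T,s=tool(); print(s['eef_pos'],s['tcp_rot'],s['opening'],s['qvel'].round(2),s['ft_force'].round(2))
q=P.reshape(-1,3); t=q[(q[:,2]>94)&(q[:,2]<115)&(abs(q[:,0]-636)<130)&(abs(q[:,1]-134)<130)]; A=np.c_[t[:,:2]-[636.6,134.5],np.ones(len(t))]; m=np.ones(len(t),bool)
for i in range(8):
    c=np.linalg.lstsq(A[m],t[m,2],rcond=None)[0]; m=abs(t[:,2]-A@c)<(6 if i<4 else 2.5)
l=t[m]; b,z,g=cv2.minAreaRect(l[:,:2].astype(np.float32)); print(c.round(4),np.round(z,1),g)
u=np.array([np.cos(.206),np.sin(.206)]);w=np.array([-u[1],u[0]])
X=(l[:,:2]@u).astype(float);Y=l[:,:2]@w; xc,yc=np.percentile(X,99.5)-60,np.percentile(Y,[.3,99.7]).mean(); print('lid c',xc*u+yc*w, T[:3,3]-19*T[:3,2])
v=q[(q[:,2]>58)&(q[:,2]<66)&(abs(q[:,0]-650)<110)&(abs(q[:,1]-134)<120)]; print('rim far X',np.percentile(v[:,:2]@u,99.5),'Y',np.percentile(v[:,:2]@w,[.5,99.5]))
E
```

```text
t: 37.15
eef_pos: [648.1, 137.8, 114.9]
tcp_rot: [-3.097, -0.733, 0.181]
ft_force: [-0.1, 0.2, -2.2]
opening: 0.166
[648.79298451 138.05102604 116.10948694] [-3.09721148 -0.73490813  0.18083202] 0.16713698945393726 [ 0.   -0.01 -0.01 -0.   -0.    0.  ] [ 0.33  0.1  -2.39]
[-8.200000e-03  2.950000e-02  1.022034e+02] [107.1 181. ] 11.88369369506836
lid c [635.80567656 134.89701236] [636.4248005  134.93282207 130.19156166]
rim far X 661.1127789659766 Y [85.28164315 87.3552904 ]
```

View pics/w8.png

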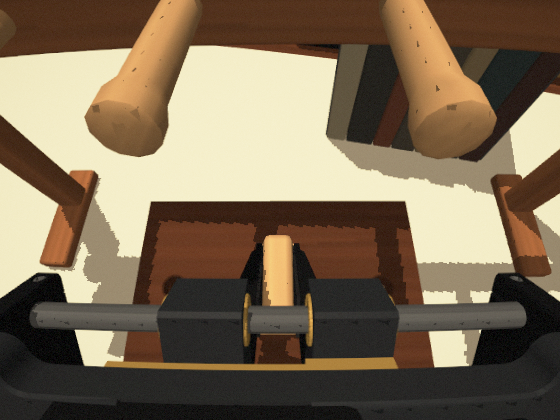

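```bash
python3 -m pendant '[[[0,-0.0013,0,0.0015,0],[0,-0.0026,0,0.003,0],[0,-0.004,0,0.0045,0],[0,-0.0053,0,0.006,0],[0,-0.0067,0,0.0075,0],[0,-0.008,0,0.009,0],[0,-0.008,0,0.009,0],[0,-0.008,0,0.009,0]]]'
python3 - <<'E'
from h import *
T,s=tool(); print(s['eef_pos'],s['tcp_rot'],s['ft_force'].round(2),s['moment'].round(2))
E
```

```text
t: 38.05
eef_pos: [649.2, 138.6, 103.8]
tcp_rot: [-3.097, -0.735, 0.181]
ft_force: [1.5, -5.1, -2.7]
opening: 0.168
[649.18948528 138.61278305 103.75627872] [-3.09744293 -0.7347613   0.18107316] [ 1.53 -5.06 -2.69] [-1.01  0.44 -0.6 ]
```

```bash
python3 -m pendant '[[[0,0,0.001,0,0],[0,-0.0015,0.001,0.0017,0],[0,-0.003,0.001,0.0034,0],[0,-0.0045,0.001,0.0051,0],[0,-0.006,0.001,0.0068,0],[0,-0.0075,0.001,0.0085,0],[0,-0.0094,0.001,0.0104,0],[0,-0.0094,0.001,0.0104,0]]]'
python3 - <<'E'
from h import *
T,s=tool(); print(s['eef_pos'],s['tcp_rot'],s['ft_force'].round(2),s['moment'].round(2))
E
```

```text
t: 38.85
eef_pos: [649.2, 138.4, 89.5]
tcp_rot: [-3.097, -0.735, 0.181]
ft_force: [-0.3, -0.2, -2.1]
opening: 0.166
[649.16787608 138.38678902  89.54506548] [-3.09725525 -0.73485907  0.18144905] [-0.32 -0.17 -2.12] [-0.12  0.64 -0.02]
```

```bash
python3 -m pendant '[[[0,-0.001,0,0.001,0],[0,-0.0015,0,0.0017,0],[0,-0.0015,0,0.0017,0],[0.45,-0.0015,0,0.0017,0],[0.45,-0.0015,0,0.0017,0],[0.45,-0.0015,0,0.0017,0],[0.45,-0.0015,0,0.0017,0],[0.45,-0.0015,0,0.0017,0]]]'; python3 -m pendant '[[[0.45,0,0,-0.005,0],[0.45,0,0,-0.02,0],[0.45,0,0,-0.05,0],[0.45,0,0,-0.09,0],[0.45,0,0,-0.12,0],[0.45,0,0,-0.12,0],[0.45,0,0,-0.12,0],[0.45,0,0,-0.12,0]]]';  python3 - <<'E'
from h import *
im,P,k=cam('wrist'); cv2.imwrite('pics/w9.png',im)
T,s=tool(); print(s['t'],s['eef_pos'],s['opening'],s['ft_force'].round(2))
q=P.reshape(-1,3); t=q[(q[:,2]>62)&(q[:,2]<84)&(abs(q[:,0]-636)<120)&(abs(q[:,1]-134)<120)]; A=np.c_[t[:,:2]-[636,134.5],np.ones(len(t))]; m=np.ones(len(t),bool)
for i in range(10):
    c=np.linalg.lstsq(A[m],t[m,2],rcond=None)[0]; m=abs(t[:,2]-A@c)<(6 if i<4 else 2)
l=t[m]; b,z,g=cv2.minAreaRect(l[:,:2].astype(np.float32)); print('top plane',c.round(4),'centre',np.round(b,1),np.round(z,1),g,m.sum())
E
```

```text
t: 39.65
eef_pos: [649.4, 138.5, 87.9]
tcp_rot: [-3.097, -0.736, 0.182]
ft_force: [0.4, -0.0, 0.1]
opening: 0.441
t: 40.45
eef_pos: [571.5, 118.7, 176.3]
tcp_rot: [-3.097, -0.735, 0.181]
ft_force: [-0.3, 0.6, -0.6]
opening: 0.453
40.5 [571.52542568 118.77121733 175.94588791] 0.44833239315865525 [-0.37 -0.22 -0.43]
top plane [9.00000e-04 1.00000e-04 7.19293e+01] centre [637.1 135.3] [121.3 181.4] 11.85094928741455 16399
```

View pics/w9.png

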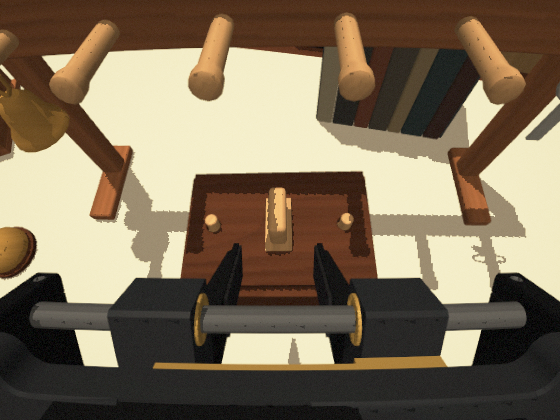

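The last view shows both pegs standing through the lid's holes, at pixels (212,222) and (346,220). The lid top is level at 71.9 mm, which means it is seated, and the gripper is clear of everything. Handing in.

```bash
python3 -c "
from cell import env
print(env.job_done())"
```

```text
the job is handed in; nothing more can be done
None
```

The die is in the vault's well and the lid is seated over both pegs, let go. I handed the job in at about 40.5 s of the 72 s allowed. The hand-in itself reports no verdict.

**How it was done:**
1. With the gripper upright, I turned the lid on its box to the vault's heading, about 11.8°.
2. The moves allow no tilt, so I pushed repeatedly past the arm's full reach. Each push leaned the tool back about 2°, up to about 42° in all.
3. With that lean I set the die in the well, picked up the lid and slid it in under the rail's pegs. I lowered it by feel, correcting about 1 mm sideways, then released and drew back.

**Last checks:**
- **Lid:** its top plane is at 71.9 mm (72 expected), level to 0.001 rad. Its heading is 11.85° against the vault's 11.8–11.9°.
- **Lid position:** its centre is about 4 mm from my estimate of the vault's centre, against the 9 mm allowed.
- **Pegs and gripper:** both pegs show through the holes, the gripper is clear, and the wrist force is about zero.
- **Die:** I saw it in the well before fitting the lid. It cannot be seen now.

**Checks that failed or disagreed:**
- A top-camera search for the die found nothing, probably because the arm blocked the view. The side camera then showed it.
- Two camera estimates of the peg midpoint differed by about 1 mm.
- The tool's heading drifted about 2° near a wrist singularity, so the lid was carried tilted by about 0.03 rad; it levelled on release.
- When I turned the lid on its box, I pressed it down with about 35 N because the fingers were still closing.
- I did not measure the bystander pieces again at the end. I noticed no contact with them or with the rail.

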